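# Tamp the smoking-wood pieces level in their tray

### The job

In both cells of the wooden tray one piece of smoking wood rides up on the row. Take the tamper by its handle and with its foot press the pieces down, first in the cell nearer to you, then in the far one, until all lie level on the floor of the cell, holding a firm push of about 15 N on each for about a second, but never push with more than 30 N, or the wood splits; then stand the tamper upright on the worktop and let go. Touch the pieces only with the tamper, and leave the other things on the worktop where they are.

Things in the scene. Friction and masses are not known exactly. Their poses are not given: they have to be found in the camera images.
- tray: pale wooden tray with two cells side by side, fixed to the worktop, 130 mm along its x (across in front of the robot, +x to the robot's left), 127 mm along its y (+y toward the robot), 38 mm high; origin at the centre of its underside. Floor 6 mm, walls and divider 5 mm thick; 4 mm high steel lugs along its long sides. In each cell four wood pieces lie side by side in a row along tray x
- cell_near (a point): floor centre of the cell nearer to the robot (6 mm above the tray's underside). The cell is 56 mm wide along tray y and 102 mm long along tray x, from the fixed end wall (inner face at tray x -60 mm) to the end plate (face at +42 mm at the start, top edge 31 mm above the underside). Tops of level pieces are 32 mm above the tray's underside, 6 mm below the rim
- cell_far (a point): floor centre of the cell farther from the robot (6 mm above the tray's underside). The cell is 56 mm wide along tray y and 102 mm long along tray x, from the fixed end wall (inner face at tray x -60 mm) to the end plate (face at +42 mm at the start, top edge 31 mm above the underside). Tops of level pieces are 32 mm above the tray's underside, 6 mm below the rim
- plate_near (a joint): loose aluminium end plate at the +x end of the near cell: 0 at the start, slides to 0.010 m toward tray +x and stays there. It slides stiffly, about 6 N. Four level pieces take 104 mm, 2 mm more than the cell has at the start, so pressing the raised one in drives the plate back (5 to 15 N) and can lift a neighbour by some mm; on the floor the resistance turns hard at once
- plate_far (a joint): loose aluminium end plate at the +x end of the far cell: 0 at the start, slides to 0.010 m toward tray +x and stays there. It slides stiffly, about 6 N. Four level pieces take 104 mm, 2 mm more than the cell has at the start, so pressing the raised one in drives the plate back (5 to 15 N) and can lift a neighbour by some mm; on the floor the resistance turns hard at once
- tamper: hand tamper standing on its flat foot, 98 mm high, about 0.2 kg; origin at the centre of the foot's underside, z up the handle. Steel foot 64 (its x) x 40 (its y) x 10 mm, wooden neck, square collar 40x40 mm from 30 to 38 mm height; above it to 98 mm a square handle 26x26 mm to grip. With its x along tray x the foot has 8 mm to spare on either side in a cell
- near1: smooth smoking-wood piece, dark with pale ends, a rod 26 mm thick and 50 mm long with rounded ends; origin at its centre, its long axis is its y. Its centre is 19 mm above the tray's underside when it lies home on the cell floor. Lies in the near cell; on the floor at the start, anywhere in the row. About 30 g.
- near2: smooth smoking-wood piece, dark with pale ends, a rod 26 mm thick and 50 mm long with rounded ends; origin at its centre, its long axis is its y. Its centre is 19 mm above the tray's underside when it lies home on the cell floor. Lies in the near cell; on the floor at the start, anywhere in the row. About 30 g.
- near3: smooth smoking-wood piece, dark with pale ends, a rod 26 mm thick and 50 mm long with rounded ends; origin at its centre, its long axis is its y. Its centre is 19 mm above the tray's underside when it lies home on the cell floor. Lies in the near cell; on the floor at the start, anywhere in the row. About 30 g.
- near4: smooth smoking-wood piece, dark with pale ends, a rod 26 mm thick and 50 mm long with rounded ends; origin at its centre, its long axis is its y. Its centre is 19 mm above the tray's underside when it lies home on the cell floor. Lies in the near cell; at the start the raised one, on top of the row, 6 mm or more too high. About 30 g.
- far1: smooth smoking-wood piece, dark with pale ends, a rod 26 mm thick and 50 mm long with rounded ends; origin at its centre, its long axis is its y. Its centre is 19 mm above the tray's underside when it lies home on the cell floor. Lies in the far cell; on the floor at the start, anywhere in the row. About 30 g.
- far2: smooth smoking-wood piece, dark with pale ends, a rod 26 mm thick and 50 mm long with rounded ends; origin at its centre, its long axis is its y. Its centre is 19 mm above the tray's underside when it lies home on the cell floor. Lies in the far cell; on the floor at the start, anywhere in the row. About 30 g.
- far3: smooth smoking-wood piece, dark with pale ends, a rod 26 mm thick and 50 mm long with rounded ends; origin at its centre, its long axis is its y. Its centre is 19 mm above the tray's underside when it lies home on the cell floor. Lies in the far cell; on the floor at the start, anywhere in the row. About 30 g.
- far4: smooth smoking-wood piece, dark with pale ends, a rod 26 mm thick and 50 mm long with rounded ends; origin at its centre, its long axis is its y. Its centre is 19 mm above the tray's underside when it lies home on the cell floor. Lies in the far cell; at the start the raised one, on top of the row, 6 mm or more too high. About 30 g.
- tape: roll of masking tape, 104 mm across, 25 mm high, lying flat; a bystander
- label_roll: white roll of labels, 92x61x42 mm; a bystander
- teaspoon: teaspoon with red handle, 132 mm long, 11 mm high, lying on the worktop; a bystander

How it is judged:
On the way, in this order (a step that is already met when the one before it is completed fails the run):
1. the pieces of the near cell are all level while the tamper bears on them firmly (over 8 N on one, 4 N on two or 2.7 N on three of them) (z of near1 in the frame of tray between 0.0165 and 0.0215 m and z of near2 in the frame of tray between 0.0165 and 0.0215 m and z of near3 in the frame of tray between 0.0165 and 0.0215 m and z of near4 in the frame of tray between 0.0165 and 0.0215 m and (contact force between tamper and near1 above 8 N or contact force between tamper and near2 above 8 N or contact force between tamper and near3 above 8 N or contact force between tamper and near4 above 8 N or (contact force between tamper and near1 above 4 N and contact force between tamper and near2 above 4 N) or (contact force between tamper and near1 above 4 N and contact force between tamper and near3 above 4 N) or (contact force between tamper and near1 above 4 N and contact force between tamper and near4 above 4 N) or (contact force between tamper and near2 above 4 N and contact force between tamper and near3 above 4 N) or (contact force between tamper and near2 above 4 N and contact force between tamper and near4 above 4 N) or (contact force between tamper and near3 above 4 N and contact force between tamper and near4 above 4 N) or (contact force between tamper and near1 above 2.7 N and contact force between tamper and near2 above 2.7 N and contact force between tamper and near3 above 2.7 N) or (contact force between tamper and near1 above 2.7 N and contact force between tamper and near2 above 2.7 N and contact force between tamper and near4 above 2.7 N) or (contact force between tamper and near1 above 2.7 N and contact force between tamper and near3 above 2.7 N and contact force between tamper and near4 above 2.7 N) or (contact force between tamper and near2 above 2.7 N and contact force between tamper and near3 above 2.7 N and contact force between tamper and near4 above 2.7 N))), for 0.3 s.
2. the pieces of the far cell are all level while the tamper bears on them firmly (over 8 N on one, 4 N on two or 2.7 N on three of them) (z of far1 in the frame of tray between 0.0165 and 0.0215 m and z of far2 in the frame of tray between 0.0165 and 0.0215 m and z of far3 in the frame of tray between 0.0165 and 0.0215 m and z of far4 in the frame of tray between 0.0165 and 0.0215 m and (contact force between tamper and far1 above 8 N or contact force between tamper and far2 above 8 N or contact force between tamper and far3 above 8 N or contact force between tamper and far4 above 8 N or (contact force between tamper and far1 above 4 N and contact force between tamper and far2 above 4 N) or (contact force between tamper and far1 above 4 N and contact force between tamper and far3 above 4 N) or (contact force between tamper and far1 above 4 N and contact force between tamper and far4 above 4 N) or (contact force between tamper and far2 above 4 N and contact force between tamper and far3 above 4 N) or (contact force between tamper and far2 above 4 N and contact force between tamper and far4 above 4 N) or (contact force between tamper and far3 above 4 N and contact force between tamper and far4 above 4 N) or (contact force between tamper and far1 above 2.7 N and contact force between tamper and far2 above 2.7 N and contact force between tamper and far3 above 2.7 N) or (contact force between tamper and far1 above 2.7 N and contact force between tamper and far2 above 2.7 N and contact force between tamper and far4 above 2.7 N) or (contact force between tamper and far1 above 2.7 N and contact force between tamper and far3 above 2.7 N and contact force between tamper and far4 above 2.7 N) or (contact force between tamper and far2 above 2.7 N and contact force between tamper and far3 above 2.7 N and contact force between tamper and far4 above 2.7 N))), for 0.3 s.
At the end, for the whole second after the job is handed in: all eight pieces lie on the cell floors (centre 19 mm, +/-2.5 mm, above the tray's underside); the tamper stands on the worktop (foot within 3 mm of it, tilt under 0.1 rad), at rest and released (z of near1 in the frame of tray between 0.0165 and 0.0215 m and z of near2 in the frame of tray between 0.0165 and 0.0215 m and z of near3 in the frame of tray between 0.0165 and 0.0215 m and z of near4 in the frame of tray between 0.0165 and 0.0215 m and z of far1 in the frame of tray between 0.0165 and 0.0215 m and z of far2 in the frame of tray between 0.0165 and 0.0215 m and z of far3 in the frame of tray between 0.0165 and 0.0215 m and z of far4 in the frame of tray between 0.0165 and 0.0215 m and angle between tamper's own z axis and vertical below 0.1 rad and height (world z) of tamper between -0.003 and 0.003 m and linear speed of tamper below 0.02 m/s); the robot touches nothing.
It fails at once if the tamper pushes on a piece with more than 30 N (contact force between tamper and near1 above 30 N or contact force between tamper and near2 above 30 N or contact force between tamper and near3 above 30 N or contact force between tamper and near4 above 30 N or contact force between tamper and far1 above 30 N or contact force between tamper and far2 above 30 N or contact force between tamper and far3 above 30 N or contact force between tamper and far4 above 30 N).
It fails at once if the tamper pushes on the tray with more than 30 N (contact force between tamper and tray above 30 N).
It fails at once if the robot itself touches a piece (contact force between any of the arm, the fingers and near1 above 0.5 N or contact force between any of the arm, the fingers and near2 above 0.5 N or contact force between any of the arm, the fingers and near3 above 0.5 N or contact force between any of the arm, the fingers and near4 above 0.5 N or contact force between any of the arm, the fingers and far1 above 0.5 N or contact force between any of the arm, the fingers and far2 above 0.5 N or contact force between any of the arm, the fingers and far3 above 0.5 N or contact force between any of the arm, the fingers and far4 above 0.5 N).
It fails at once if a bystander is moved by more than 30 mm (distance of any of tape, label_roll, teaspoon from where it was at the start of the episode above 0.03 m).
It also fails if it takes over 72 s, if anything falls off the work surface, if the arm or the gripper's body presses on something with over 40 N, if the wrist force passes 120 N, or if a joint passes its speed limit or range.

### The arm

A 6-joint arm with a two-finger parallel gripper is mounted at the origin on a cart in front of the work surface, level with it; the furniture and walls round the work are solid. World frame = base frame: x ahead of the robot, y to its left, z up, the work surface at z = 0. Lengths are in m, angles in rad, forces in N, time in s.
With the tool pointing down it reaches from about 0.375 to 0.975 m from the base axis. Payload 3.8 kg.
Tool frame: the origin (TCP) lies midway between the tips of the shut fingers; the grasp point (between the pads) lies 19 mm behind it; z points along the fingers, y is the line along which they close (so a half turn about z gives the same grasp; the last joint's range is limited). The gripper opens to 85 mm and grips with 20 to 120 N. Pads are 22 mm wide; open, the fingers measure 114 mm over their backs; the gripper's body (76 mm by 85 mm) begins 54 mm behind the grasp point. The pads swing forward as they close: fully open they stand 13 mm farther back than shut.
Start: joints at [-1.319, 0.264, 1.604, -0, 1.274, -0.037], TCP at [0.192, -0.647, 0.231] pointing down, gripper open.
Joint ranges: [-2.63, 2.63], [-0.94, 2.18], [0.31, 2.57], [-1.31, 4.45], [0, 2.66], [-2.55, 2.55]. Speed limits (rad/s): [2.57, 2.57, 3.14, 3.14, 3.14, 3.14].

### API

Orientations are given as a rotation vector (axis times angle).
In Python, from workcell import bot gives the robot as it stands. The module is installed in compiled form; this text tells all that it offers. Calls block until the motion is done:
- bot.movep(position, orientation): joint-space move of the TCP to a pose.
- bot.servo_line(position, rot=None, feed=0.15): straight line of the TCP; rot=None keeps the orientation; feed is the mean speed in m/s.
- bot.move_joints(angles): joint-space move.
- bot.let_go() and bot.grab(): open the fingers fully, or close them until they stop; the grip force is fixed at half the most.
- bot.pause(seconds).
- bot.ik(position, orientation): joint angles nearest the present ones, or None.
- bot.grab_frame(name): name is "scene" or "top" or "wrist"; returns the picture (384x512x3 uint8, red, green, blue); there is no depth.
- bot.camera_params(name): a dict with "mtx" (3x3 intrinsics, pixels), "rvec" (rotation vector, rad) and "tvec" (3), from world to camera coordinates, as OpenCV has them; the wrist camera has in their place "T_tool_cam" (4x4, takes a point from camera to tool coordinates, whose origin is the TCP and whose axes are the flange's). Camera axes: x right, y down, z forward; pixel columns grow to the right and rows downward; lengths in m; the calibration is good to about 2 mm. A picture is of the moment at which its call begins: read the wrist's pose just before it. camera_params takes no time and is no camera call.
A pose or a line that the arm cannot do raises bot.Unreachable and nothing moves.
- bot.close_job(): hands the job in; it is judged then, once.
Readings, each from a call of its own:
- bot.current_clock(): time.
- bot.current_q(): joint angles.
- bot.current_qd(): joint speeds.
- bot.current_tau(): joint torques, N m.
- bot.current_tcp_pos(): TCP position.
- bot.current_eef_rot(): TCP orientation.
- bot.current_wrist_force(): force on the tool from outside, world axes, zero at the start.
- bot.current_ft_torque(): the same for the moment, N m.
- bot.current_gripper_width(): finger opening in m.
- bot.current_grip_force(): force on a finger pad.
Only numpy, scipy, OpenCV 4.12 (cv2) and the standard library are available. Lean on these libraries where they do the work, as an engineer would, in place of code of your own. Each camera call takes 0.05 s, during which the arm holds its last target. There are 200 camera calls.

## Working session

There is one attempt and no reset: what is moved stays moved. The work goes in short steps, each a Python script; the robot and the scene stay as the last script left them, time stands still between calls to the robot, and variables do not carry over. Pictures are saved under pics/ and viewed, at most 12 in all, crops included, and the job is handed in when it is done.

```bash
mkdir -p pics; python3 - <<'E'
from workcell import bot
import cv2
for n in("top","scene"):
    f=bot.grab_frame(n); cv2.imwrite(f"pics/{n}0.png",cv2.resize(f[:,:,::-1],(800,600),interpolation=cv2.INTER_CUBIC)); cv2.imwrite(f"raw_{n}.png",f[:,:,::-1])
    print(bot.camera_params(n))
print(bot.camera_params("wrist"),bot.current_eef_rot(),bot.current_clock())
E
```

```text
{'mtx': array([[475.27164756,   0.        , 260.91862105],
       [  0.        , 475.27164756, 193.79765528],
       [  0.        ,   0.        ,   1.        ]]), 'rvec': array([ 2.16449872, -2.15206114,  0.1287884 ]), 'tvec': array([0.07556615, 0.53609184, 1.19422915])}
{'mtx': array([[492.26684696,   0.        , 260.08120535],
       [  0.        , 492.26684696, 193.66038093],
       [  0.        ,   0.        ,   1.        ]]), 'rvec': array([ 1.07558751, -2.04020959,  1.28922203]), 'tvec': array([0.38085333, 0.22108669, 1.08037672])}
{'mtx': array([[312.42281388,   0.        , 254.64153698],
       [  0.        , 312.42281388, 187.99957648],
       [  0.        ,   0.        ,   1.        ]]), 'T_tool_cam': array([[ 8.38187249e-04, -9.58376328e-01, -2.85506761e-01,
         7.32988263e-02],
       [ 9.99999648e-01,  7.96842294e-04,  2.60982129e-04,
        -1.99021221e-05],
       [-2.26152323e-05, -2.85506880e-01,  9.58376659e-01,
        -1.42543835e-01],
       [ 0.00000000e+00,  0.00000000e+00,  0.00000000e+00,
         1.00000000e+00]])} [-3.10684708e+00 -4.51850148e-01  3.71692571e-04] 0.1
```

View pics/top0.png

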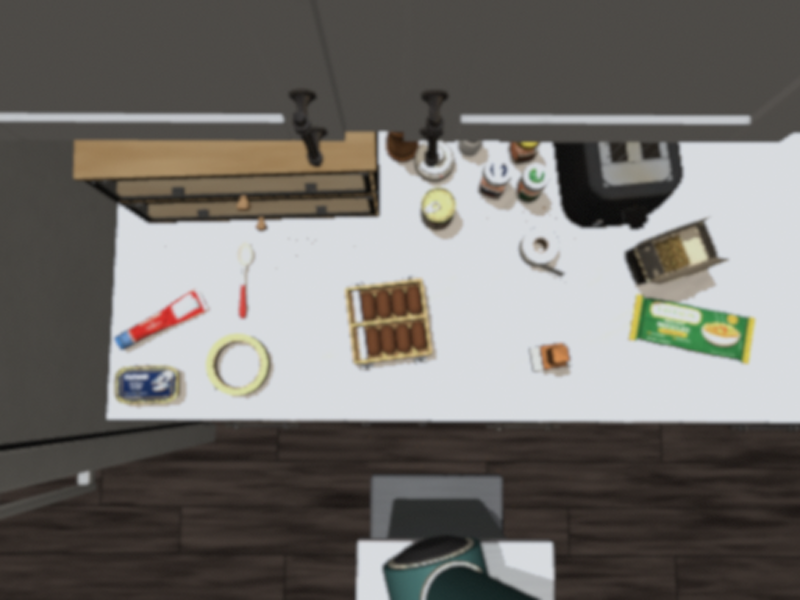

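View pics/scene0.png

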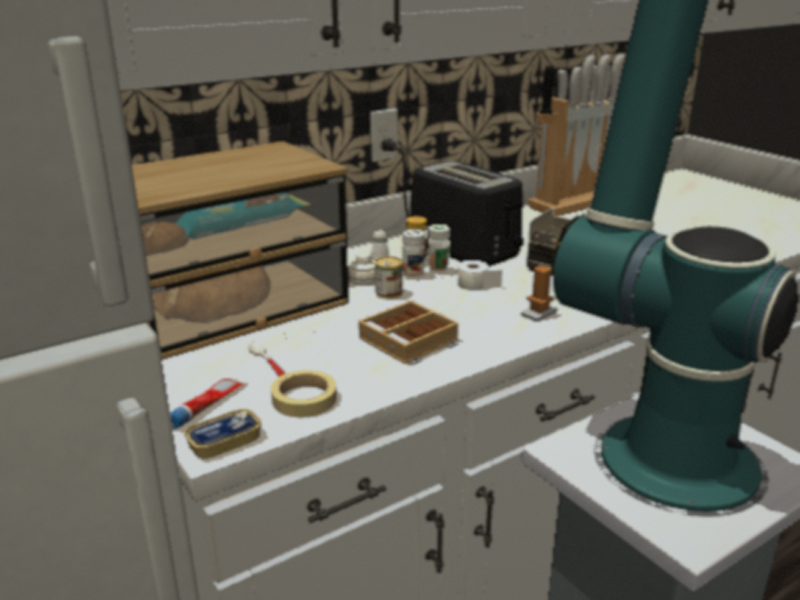

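The top view shows the tray centred near (390,322) and the tamper with its foot at about (540,357). The bystanders stand clear of both. The scene view confirms that the tamper is upright. Next I'll take a wrist close-up of each.

```bash
cat > h.py <<'E'
from workcell import bot
import cv2, numpy as np
from scipy.spatial.transform import Rotation as Rot
def rv(psi):
    c,s=np.cos(psi),np.sin(psi)
    return Rot.from_matrix(np.array([[c,s,0],[s,-c,0],[0,0,-1]])).as_rotvec()
def cast(K,R,o,uv,z):   # R cam->world, o cam origin
    uv=np.atleast_2d(uv).astype(float); d=np.c_[(uv-[K[0,2],K[1,2]])/K[0,0],np.ones(len(uv))]@R.T
    return o+d*((z-o[2])/d[:,2])[:,None]
def fixed(n):
    p=bot.camera_params(n); R=cv2.Rodrigues(p["rvec"])[0].T
    return p["mtx"],R,-R@p["tvec"]
def wrist():
    p=bot.camera_params("wrist"); T=p["T_tool_cam"]; R=Rot.from_rotvec(bot.current_eef_rot()).as_matrix(); t=np.array(bot.current_tcp_pos())
    return p["mtx"],R@T[:3,:3],t+R@T[:3,3]
def save(f,n,box=None,size=(800,600)):
    g=f[:,:,::-1]
    cv2.imwrite(f"pics/{n}.png",cv2.resize(g,size,interpolation=cv2.INTER_CUBIC))
E
python3 - <<'E'
from h import *
s=512/800
c=fixed("top")
tray=cast(*c,[390*s,322*s],0.03)[0]; tam=cast(*c,[540*s,357*s],0.01)[0]
print(tray,tam)
import pickle
for n,p in(("tamp",tam),("tray",tray)):
    bot.movep([p[0]+(-0.0),p[1],0.2 if n=="tray" else 0.24],rv(0)); bot.pause(0.3)
    w=wrist(); f=bot.grab_frame("wrist"); cv2.imwrite(f"raw_{n}.png",f[:,:,::-1]); pickle.dump(w,open(n+".pkl","wb")); save(f,n)
    print(n,bot.current_tcp_pos(),bot.current_clock(),bot.current_q())
E
```

```text
[0.5038831  0.10765553 0.03      ] [ 0.44862048 -0.1424268   0.01      ]
tamp [ 0.44859578 -0.14274419  0.23993311] 2.4833 [-3.60967882e-01 -1.36100750e-01  2.01202834e+00 -3.04157962e-05
  1.26582609e+00  1.21041765e+00]
tray [0.50407907 0.10679526 0.20023765] 3.85 [ 1.60467572e-01 -1.74936927e-02  1.97681190e+00 -5.72569840e-05
  1.18183650e+00  1.73282630e+00]
```

View pics/tamp.png

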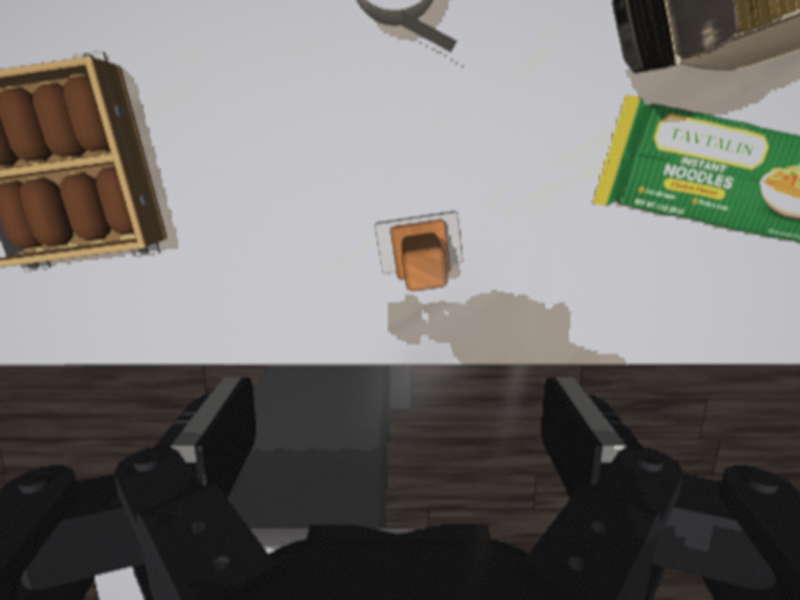

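View pics/tray.png

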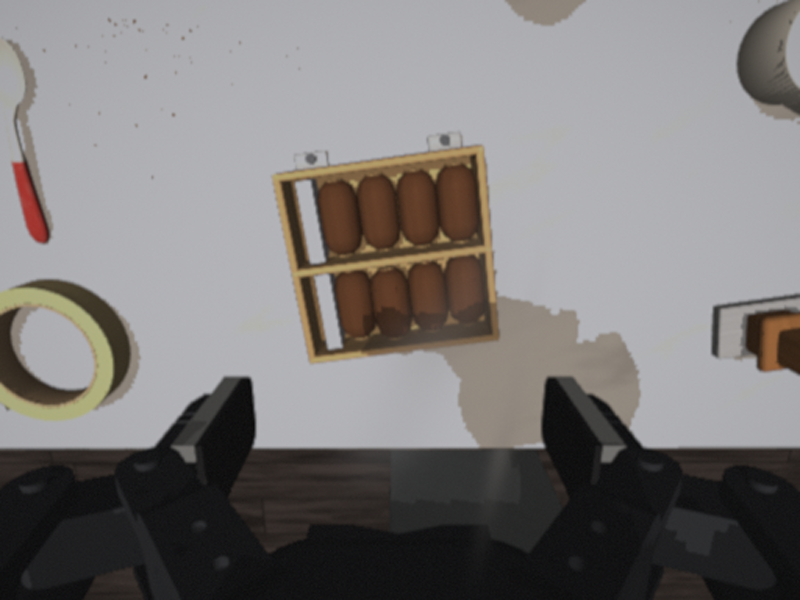

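```bash
python3 - <<'E'
from h import *
import pickle
s=512/800
def fit(P,L,W): # corners TL,TR,BR,BL ; tray x = toward left
    c=P.mean(0); vx=(P[0]-P[1]+P[3]-P[2])/2; vy=(P[3]-P[0]+P[2]-P[1])/2
    return c,np.linalg.norm(vx),np.linalg.norm(vy),np.arctan2(vx[1],vx[0]),np.arctan2(vy[1],vy[0])-np.pi/2
w=pickle.load(open("tray.pkl","rb"))
print(fit(cast(*w,np.array([[274,176],[483,147],[497,337],[311,361]])*s,.038),.13,.127))
wt=pickle.load(open("tamp.pkl","rb"))
print(fit(cast(*wt,np.array([[375,222],[457,212],[463,263],[383,273]])*s,.010),.064,.04))
H=cast(*wt,np.array([[402,247],[444,246],[447,287],[407,290]])*s,.098);print(H,fit(H,.026,.026))
g=cv2.imread("raw_tray.png")[85:240,165:330]; cv2.imwrite("pics/traycrop.png",cv2.resize(g,(639,600),interpolation=cv2.INTER_CUBIC)*1)
h=cv2.imread("raw_tamp.png")[125:195,230:310]; 
hsv=cv2.cvtColor(cv2.imread("raw_tray.png"),cv2.COLOR_BGR2HSV)
E
```

```text
(array([0.50878556, 0.11100105, 0.038     ]), np.float64(0.1269602005332036), np.float64(0.12308558581315933), np.float64(1.705514518281525), np.float64(-4.58418078187613))
(array([ 0.45186607, -0.15937006,  0.01      ]), np.float64(0.06292677071395025), np.float64(0.0402847153997622), np.float64(1.6954117453832203), np.float64(-4.565146654641414))
[[ 0.46595821 -0.14514857  0.098     ]
 [ 0.46655936 -0.16996373  0.098     ]
 [ 0.44138448 -0.17246231  0.098     ]
 [ 0.43949166 -0.14824843  0.098     ]] (array([ 0.45334843, -0.15895576,  0.098     ]), np.float64(0.02454621104885506), np.float64(0.025972008315714366), np.float64(1.6216198610570447), np.float64(-4.604400985566421))
```

View pics/traycrop.png

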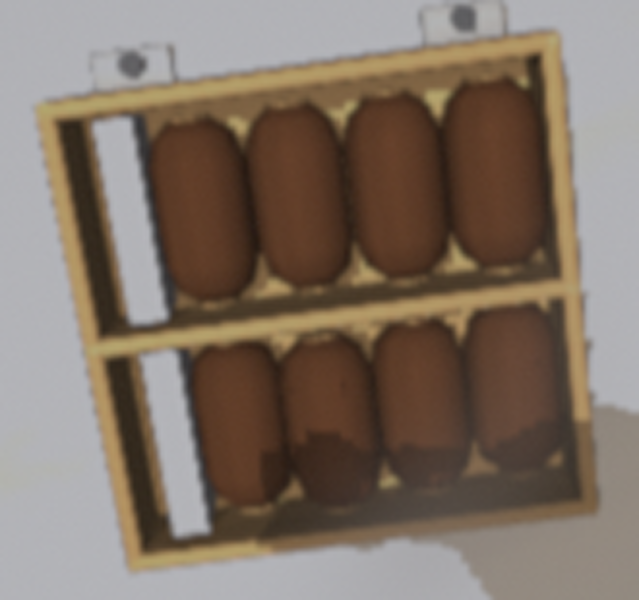

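```bash
python3 - <<'E'
import cv2
g=cv2.imread("raw_tamp.png")[25:180,0:115]; cv2.imwrite("pics/obl.png",cv2.resize(g,None,fx=3.87,fy=3.87,interpolation=cv2.INTER_CUBIC))
E
```

```text
(no output)
```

View pics/obl.png

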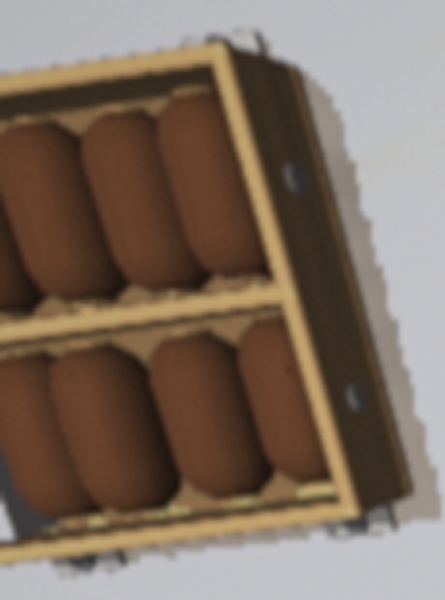

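The oblique view shows the raised pieces. In the near cell it is the second from the left, bulging at (110,430), at about tray x +4 mm. In the far cell it is the rightmost, at (210,180), against the fixed end wall at about -47 mm. Now I'll grasp the tamper and hover over the near cell.

```bash
cat >> h.py <<'E'
TH=1.702; C=np.array([0.5088,0.111]); PSI=TH-np.pi/2; GZ=0.053; OFF=np.zeros(2)
def t2w(x,y):
    return C+x*np.array([np.cos(TH),np.sin(TH)])+y*np.array([-np.sin(TH),np.cos(TH)])
def force(n=4):
    v=[]
    for _ in range(n): v.append(bot.current_wrist_force()); bot.pause(0.01)
    return np.mean(v,0)
E
python3 - <<'E'
from h import *
T=[0.4522,-0.1592]
bot.movep([*T,0.14],rv(PSI)); bot.servo_line([*T,GZ],feed=0.08)
bot.grab(); print("w",bot.current_gripper_width(),bot.current_grip_force(),force(),bot.current_tcp_pos(),bot.current_clock())
bot.servo_line([*T,0.15],feed=0.12); print("w",bot.current_gripper_width(),force())
p=t2w(4e-3,30.5e-3); bot.movep([*p,0.15],rv(PSI)); bot.servo_line([*p,GZ+0.055],feed=0.1); bot.pause(.2)
import pickle; w=wrist(); f=bot.grab_frame("wrist"); save(f,"hover"); pickle.dump(w,open("hover.pkl","wb"))
print(force(),bot.current_tcp_pos(),p,bot.current_clock())
E
```

```text
w 0.02515457128239546 58.92845928668976 [-0.54659079  0.94784123  2.0752005 ] [ 0.4523574  -0.15925848  0.05323501] 6.7667
w 0.02555438232028549 [-0.38052985 -0.24901058 -2.21011392]
[ 0.33793239  0.01689454 -2.10348861] [0.47863846 0.11109697 0.10877118] [0.47803883 0.11097538] 9.6667
```

View pics/hover.png

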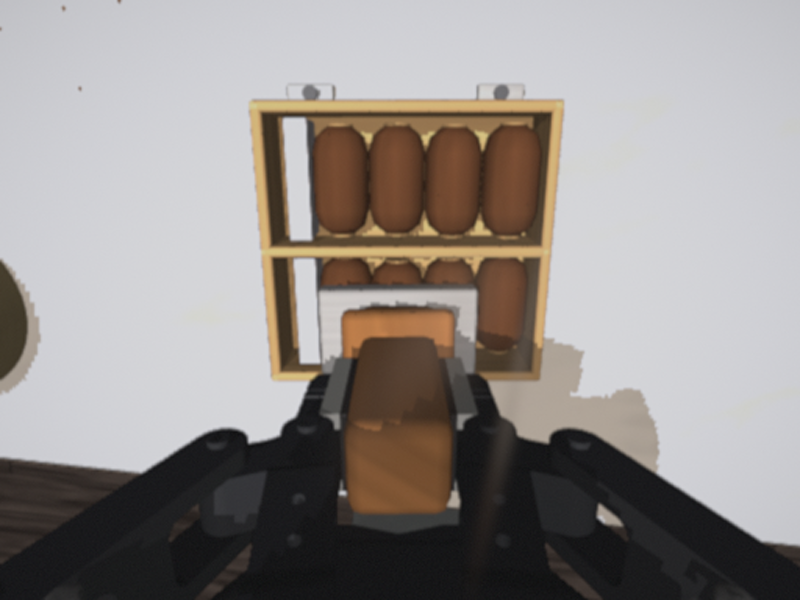

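The foot is square with the tray at (320–476, 288) and clears the walls. Next I'll compute its offset, then press with force feedback.

```bash
cat >> h.py <<'E'
def press(p,z0,zmin,target=20.):
    """creep down from TCP z0 until the push reaches target, hold ~1.3 s"""
    b=force(8)[2]; z=z0; log=[]
    F=0
    while z>zmin:
        z-=0.0005 if F<3 else 0.00025
        bot.servo_line([*p,z],feed=0.02); F=force(2)[2]-b
        log.append((round((z-GZ)*1e3,2),round(F,1)))
        if F>target-2: break
    t=bot.current_clock(); H=[]
    while bot.current_clock()-t<1.4:
        F=force(4)[2]-b; H.append(round(F,1))
        if F<target-3 and z>zmin: z-=0.0002; bot.servo_line([*p,z],feed=0.02)
        elif F>target+3: z+=0.0002; bot.servo_line([*p,z],feed=0.02)
    print(log); print("hold",H,"tcp",bot.current_tcp_pos(),bot.current_clock())
E
python3 - <<'E'
from h import *
import pickle
w=pickle.load(open("hover.pkl","rb")); s=.64
tr=cast(*w,np.array([[251,101],[562,101],[541,380],[274,380]])*s,.038)
ft=cast(*w,np.array([[320,288],[476,288]])*s,.0655)
c=tr.mean(0)[:2]; d=tr[0]-tr[1]+tr[3]-tr[2]; th=np.arctan2(d[1],d[0]); print(c,th)
R=np.array([[np.cos(TH),np.sin(TH)],[-np.sin(TH),np.cos(TH)]])
q=R@(ft.mean(0)[:2]-c); print("foot front mid in tray",q, "length",np.linalg.norm(ft[0]-ft[1]))
off=q-np.array([.004,.0105]); print(off)
if abs(off).max()<0.005:
    p=t2w(4e-3,30.5e-3); z=GZ+.055
    press(p,z,GZ+.0305,20.)
    bot.servo_line([*p,GZ+.06],feed=.08); print(bot.current_gripper_width())
    q=t2w(4e-3,30.5e-3); bot.servo_line([*(t2w(-.024,-.0305)),GZ+.07],feed=.12); bot.pause(.2)
    save(bot.grab_frame("wrist"),"afternear"); print(bot.current_clock())
E
```

```text
[0.50837419 0.11087479] 1.702701693476824
foot front mid in tray [0.00402506 0.00889833] length 0.061806902894827834
[ 2.50593247e-05 -1.60166818e-03]
[(54.5, np.float64(-0.0)), (54.0, np.float64(-1.0)), (53.5, np.float64(-0.2)), (53.0, np.float64(-0.0)), (52.5, np.float64(-0.1)), (52.0, np.float64(-0.1)), (51.5, np.float64(-0.4)), (51.0, np.float64(0.0)), (50.5, np.float64(-0.6)), (50.0, np.float64(0.5)), (49.5, np.float64(-0.6)), (49.0, np.float64(-0.9)), (48.5, np.float64(-0.6)), (48.0, np.float64(-0.2)), (47.5, np.float64(-0.3)), (47.0, np.float64(0.0)), (46.5, np.float64(-0.4)), (46.0, np.float64(-0.7)), (45.5, np.float64(-0.1)), (45.0, np.float64(-0.2)), (44.5, np.float64(0.4)), (44.0, np.float64(-1.0)), (43.5, np.float64(0.0)), (43.0, np.float64(-0.6)), (42.5, np.float64(0.3)), (42.0, np.float64(-0.5)), (41.5, np.float64(0.0)), (41.0, np.float64(0.3)), (40.5, np.float64(0.3)), (40.0, np.float64(0.2)), (39.5, np.float64(-0.6)), (39.0, np.float64(0.2)), (38.5, np.float64(1.4)), (38.0, np.float64(3.1)), (37.75, np.float64(4.0)), (37.5, np.float64(4.9)), (37.25, np.float64(6.7)), 
[... 847 characters left out ...]
oat64(15.2), np.float64(15.1), np.float64(15.4), np.float64(15.0), np.float64(15.3), np.float64(15.3), np.float64(15.2), np.float64(15.1), np.float64(14.9), np.float64(15.3), np.float64(15.6), np.float64(14.7), np.float64(15.1), np.float64(14.9), np.float64(14.7), np.float64(15.3), np.float64(14.6), np.float64(15.1), np.float64(15.0), np.float64(14.6), np.float64(14.6), np.float64(15.2), np.float64(15.1), np.float64(15.3), np.float64(15.0), np.float64(14.9), np.float64(15.5), np.float64(15.2), np.float64(15.1), np.float64(15.3), np.float64(15.0), np.float64(14.7), np.float64(15.0), np.float64(15.1), np.float64(15.0)] tcp [0.4783153  0.1109898  0.08500861] 28.2333
0.025275297303824874
29.7167
```

View pics/afternear.png

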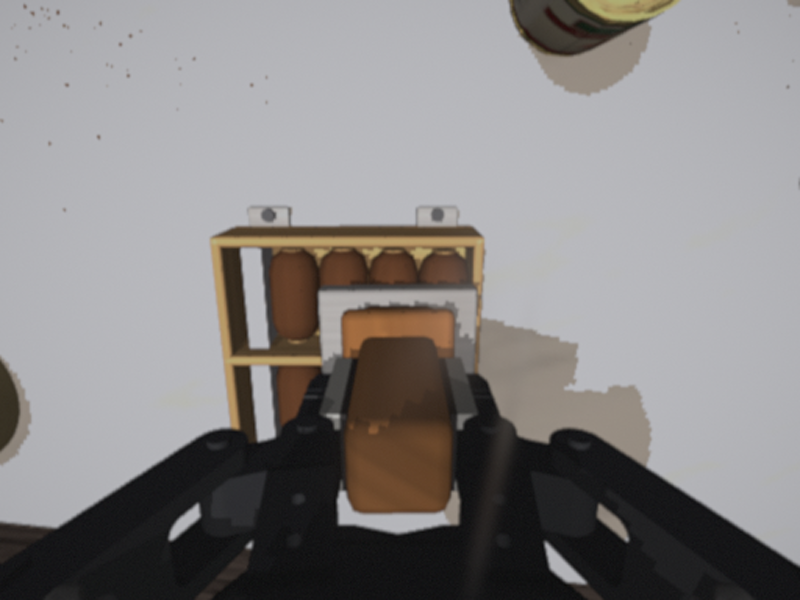

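The foot clears the end wall on the right, at (476,288) against the wall's inner face at about (470,245). The near row is hidden, so I'll back off and check it before doing the far cell.

```bash
python3 - <<'E'
from h import *
bot.servo_line([*t2w(-.01,.10),GZ+.09],feed=.15); bot.pause(.15)
f=bot.grab_frame("wrist"); cv2.imwrite("raw_chk.png",f[:,:,::-1]); save(f,"chk"); print(bot.current_clock(),bot.current_tcp_pos())
E
```

```text
30.95 [0.41155315 0.08801054 0.14294073]
```

View pics/chk.png

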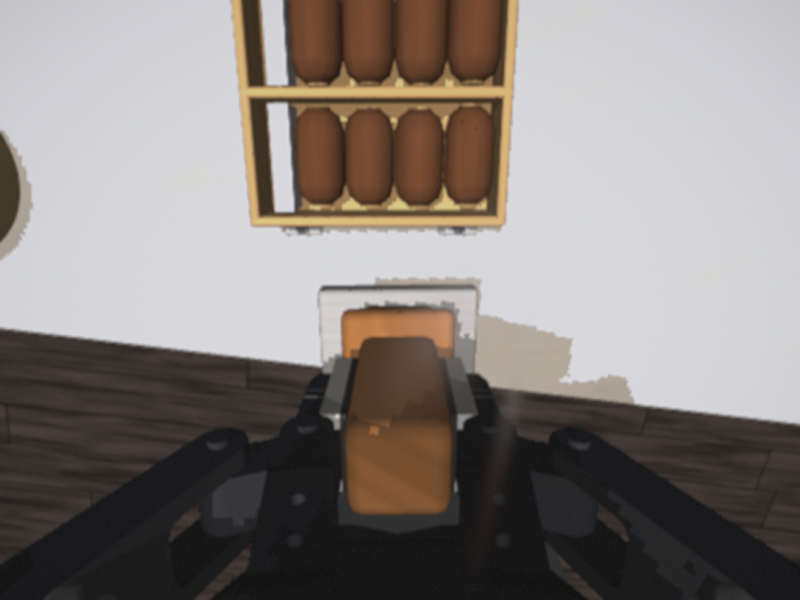

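The near row spans 296–494 px evenly. The rightmost piece (470,155) sits at the wall and was not under the foot, so I'll give that end a short press and then do the far cell.

```bash
cat >> h.py <<'E'
def press2(p,z0,zmin,target=16.,hold=1.2,s1=.0006,s2=.0004):
    b=force(8)[2]; bot.servo_line([*p,z0],feed=.04); z=z0; F=force(2)[2]-b; log=[round(F,1)]
    while z>zmin and F<target-1:
        z-=s1 if F<3 else s2
        bot.servo_line([*p,z],feed=0.03); F=force(2)[2]-b; log.append((float(round((z-GZ)*1e3,1)),float(round(F,1))))
    t=bot.current_clock()
    while bot.current_clock()-t<hold: F=force(4)[2]-b
    print(log,"hold",F,bot.current_clock())
E
python3 - <<'E'
from h import *
p=t2w(-.0245,.0305)
bot.servo_line([*p,GZ+.06],feed=.15); bot.servo_line([*p,GZ+.042],feed=.08)
press2(p,GZ+.0365,GZ+.0295,hold=.8)
bot.servo_line([*p,GZ+.055],feed=.1)
p=t2w(-.0245,-.0305)
bot.servo_line([*p,GZ+.055],feed=.12); bot.servo_line([*p,GZ+.046],feed=.08)
press2(p,GZ+.043,GZ+.0295,hold=1.2)
bot.servo_line([*p,GZ+.06],feed=.1)
bot.servo_line([*t2w(-.01,.10),GZ+.13],feed=.2); bot.pause(.1)
save(bot.grab_frame("wrist"),"chk2"); print(bot.current_clock(),bot.current_gripper_width())
E
```

```text
[np.float64(1.1), (35.9, 0.5), (35.3, 0.2), (34.7, -0.1), (34.1, 2.0), (33.5, 6.3), (33.1, 7.6), (32.7, 7.0), (32.3, 9.2), (31.9, 9.9), (31.5, 10.6), (31.1, 12.1), (30.7, 14.6), (30.3, 17.5)] hold 16.99486155817475 36.6583
[np.float64(0.1), (42.4, -0.2), (41.8, 0.1), (41.2, -0.1), (40.6, -0.5), (40.0, -0.5), (39.4, -0.2), (38.8, 0.4), (38.2, 0.1), (37.6, -0.2), (37.0, 5.8), (36.6, 7.2), (36.2, 7.6), (35.8, 7.9), (35.4, 8.5), (35.0, 7.0), (34.6, 7.7), (34.2, 7.8), (33.8, 7.0), (33.4, 6.7), (33.0, 7.1), (32.6, 8.8), (32.2, 10.3), (31.8, 11.4), (31.4, 12.3), (31.0, 11.6), (30.6, 13.2), (30.2, 15.4)] hold 15.164714656036745 46.7167
48.2083 0.025528272868155656
```

View pics/chk2.png

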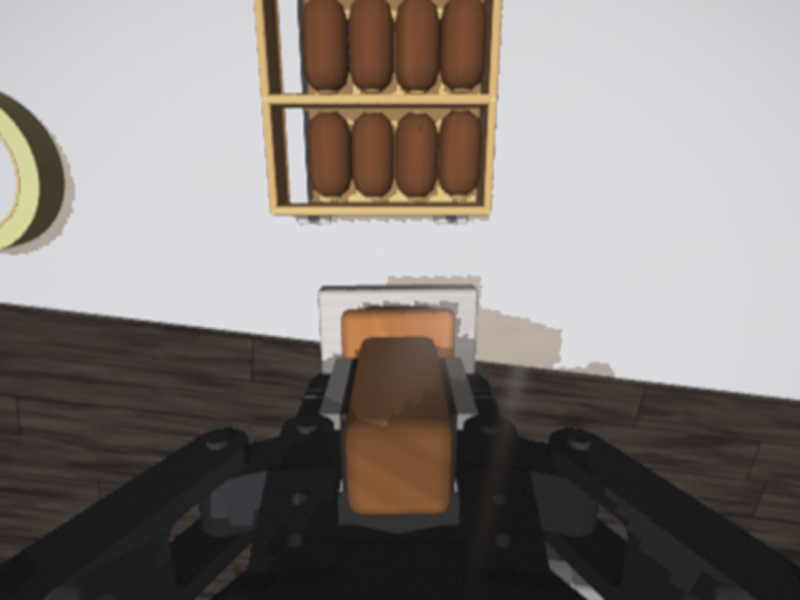

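Both rows now look level and evenly spaced in the view. The first near press did lift the uncovered end piece by about 2 mm, so I'll also press the far cell's uncovered +x end.

```bash
python3 - <<'E'
from h import *
p=t2w(.015,-.0305)
bot.servo_line([*p,GZ+.055],feed=.2); bot.servo_line([*p,GZ+.042],feed=.08)
press2(p,GZ+.0365,GZ+.0295,hold=.8)
bot.servo_line([*p,GZ+.055],feed=.1); print(bot.current_clock())
E
```

```text
[np.float64(-0.2), (35.9, -0.4), (35.3, 0.1), (34.7, -0.3), (34.1, -0.4), (33.5, 0.5), (32.9, 0.2), (32.3, 0.1), (31.7, 4.1), (31.3, 8.1), (30.9, 9.3), (30.5, 11.6), (30.1, 13.7), (29.7, 16.5)] hold 15.633193655623 54.075
54.475
```

The +x end was already level, with contact at 32 mm. Now I'll put the tamper back at its old place.

```bash
python3 - <<'E'
from h import *
T=[0.4522,-0.1592]
c=np.array(bot.current_tcp_pos()); bot.servo_line([c[0],c[1],GZ+.07],feed=.1)
bot.movep([*T,GZ+.06],rv(PSI)); b=force(6)[2]
bot.servo_line([*T,GZ+.003],feed=.1); z=GZ+.003; F=0
while z>GZ-.003 and F<2.5:
    z-=.0007; bot.servo_line([*T,z],feed=.03); F=force(2)[2]-b
print(z-GZ,F,bot.current_clock())
bot.let_go(); bot.servo_line([*T,.17],feed=.15); bot.pause(.1)
print(bot.current_clock(),bot.current_gripper_width(),force())
save(bot.grab_frame("wrist"),"end")
E
```

```text
-0.0004999999999999935 7.2470056743274185 58.0333
59.6833 0.0852545393719552 [-0.15054228 -0.12751125 -0.12269512]
```

View pics/end.png

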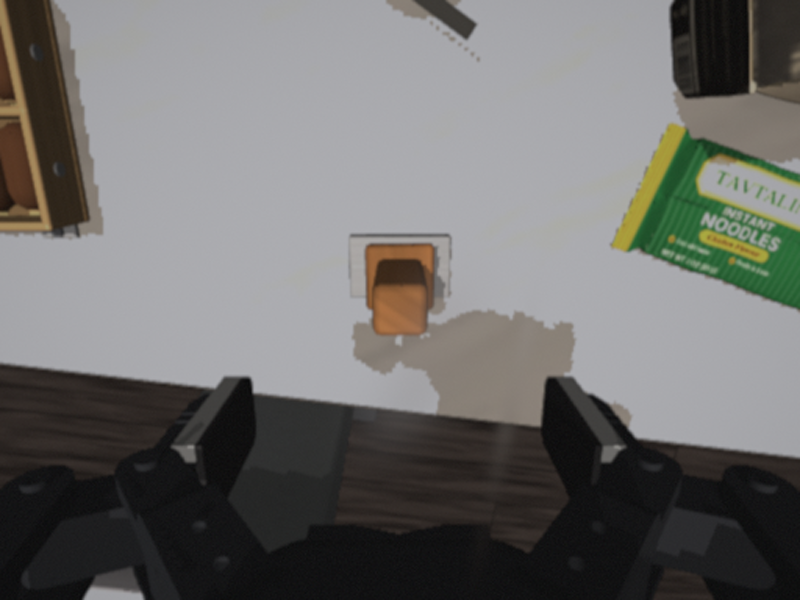

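The tamper stands upright and released at (400,270), and the gripper is clear of it.

```bash
python3 -c "
from workcell import bot
print(bot.close_job())"
```

```text
the job is handed in; nothing more can be done
None
```

I pressed both cells at about 15–17 N until every piece looked level in the camera views, stood the tamper upright on the worktop and let it go, and handed the job in at about 60 s; the interface returned no verdict.

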